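Close the quick clamp over the sample cell

TASK

Clamp the sample cell in its fixture: with the outside of a finger, push the swung-out clamp strap round over the cell until it stops, leaving its cam lever up meanwhile, then push the cam lever fully down with the fingertips so that the pad presses on the cell. Nothing is to be gripped or lifted: leave the cell seated in its ring and the bottles, box and timer around the fixture where they stand.

Things in the scene. Friction and masses are not known exactly. Their poses are not given: they have to be found in the camera images.
- fixture: Fixed clamp fixture: aluminium plate, x -65 to 105, y -45 to 45, 12 mm thick. Origin: on the worktop under the centre of the nest ring (68 mm outside, top 21 mm up) that holds the cell; x runs along the plate from nest to hinge post (at x 65, y 0), z up. A steel stop pin (10 mm thick, top 66 mm up) stands at x -37, y +16; the closed strap rests beside it.
- strap_hinge (a point): Point on the vertical hinge axis of the clamp strap, above the post, at the middle of the strap's thickness (65 mm above the worktop).
- strap (a joint): Angle of the clamp strap about its vertical hinge, rad, 0 to 1.5. 0 = closed: it points from the post along the fixture's -x, over the cell, at its stop. It grows as the strap swings open to the fixture's -y side (anticlockwise from above). Stiff (about 1.5 N at the nose); stays where it is left.
- strap_nose (a point): Point near the strap's free end (nose), 95 mm from the hinge axis, mid width and thickness. The steel strap is a level bar 14 mm thick (58 to 72 mm above the worktop), 22 mm wide at the nose, whose half-round end lies 11 mm beyond this point, 26 mm wide from 80 mm inwards; the lever's lugs stand on it 65 mm from the hinge.
- cam_lever (a joint): Angle of the cam lever on the strap, rad, 0 to 1.22. 0 = up, 75 degrees above the strap; 1.22 = fully down at its stop, 5 degrees above level. It turns about a level pin across the strap; its free end comes down towards the hinge post. Stiff (about 3 N at its end); stays where it is left. It drives a sprung pad under the strap onto the cell.
- lever_pin (a point): Centre of the lever's pin, on the strap's centre line 65 mm from the hinge axis, 84 mm above the worktop.
- lever_end (a point): Point on the cam lever's centre line 70 mm from the pin, in its black end piece (28 mm long, 20 mm wide, 10 mm thick, ending 77 mm from the pin). The lever itself is a steel bar 12 mm wide and 8 mm thick.
- pad: Round rubber pad, 22 mm across, under the strap below the lever's pin. Its underside is 4 mm above the cell when the lever is up, and is pressed onto the cell with about 7 N when the lever is down. Origin 4 mm above its underside.
- cell_mid (a point): Middle (half-way up) of the loose steel sample cell: a round drum 52 mm across and 36 mm high with two short side ports, standing in the nest ring on the plate (12 mm up), its top 48 mm above the worktop.
- oil_bottle: Bystander, loose: small brown bottle with black cap, 29x30x58 mm. Origin under its centre, on the worktop.
- coverslips: Bystander, loose: small white plastic box, 29x29x21 mm. Origin under its centre, on the worktop.
- timer: Bystander, loose: flat white bench timer, 66x62x22 mm. Origin under its centre, on the worktop.
- stain_red: Bystander, loose: brown dropper bottle (red label), 38x38x94 mm. Origin under its centre, on the worktop.
- stain_violet: Bystander, loose: brown dropper bottle (violet label), 38x38x94 mm. Origin under its centre, on the worktop.
Mind the look-alikes: they are no part of the job. Of the things that look like the part that bears cell_mid, the middle-sized one is meant.

How it is judged:
On the way, in this order (a step that is already met when the one before it is completed fails the run):
1. the strap is over the cell, against its stop, with the cam lever still up (value of joint strap below 0.05 rad and value of joint cam_lever below 0.6 rad), for 0.2 s.
2. the cam lever is fully down and the pad presses on the cell (value of joint strap below 0.05 rad and value of joint cam_lever above 1.12 rad and contact force between pad and cell above 2 N), for 0.2 s.
At the end, for the whole second after the job is handed in: The strap is within 0.05 rad of its stop, the lever within 0.1 rad of fully down, the pad presses on the cell with more than 2 N, and the cell stands upright in its ring, within 6 mm of its centre (all of step 2 and horizontal distance between cell_mid and fixture below 0.006 m and angle between cell_mid's own z axis and vertical below 0.1 rad); the robot touches nothing.
It fails at once if the cam lever is pushed down while the strap is not over the cell (value of joint cam_lever above 0.7 rad and value of joint strap above 0.15 rad).
It fails at once if the sample cell is lifted or shifted out of its ring (10 mm) (distance of cell_mid from where it was at the start of the episode above 0.01 m).
It fails at once if a bottle, the box or the timer beside the fixture is moved more than 20 mm or tipped over (distance of any of oil_bottle, coverslips, timer, stain_red, stain_violet from where it was at the start of the episode above 0.02 m or angle between any of oil_bottle, coverslips, timer, stain_red, stain_violet's own z axis and vertical above 0.5 rad).
It also fails if it takes over 42 s, if anything falls off the work surface, if the arm or the gripper's body presses on something with over 40 N, if the wrist force passes 120 N, or if a joint passes its speed limit or range.

ROBOT

A 6-joint arm with a two-finger parallel gripper is mounted at the origin on a cart in front of the work surface, level with it; the furniture and walls round the work are solid. World frame = base frame: x ahead of the robot, y to its left, z up, the work surface at z = 0. Lengths are in m, angles in rad, forces in N, time in s.
With the tool pointing down it reaches from about 0.15 to 0.775 m from the base axis. Payload 6.1 kg.
Tool frame: the origin (TCP) lies between the finger pads; the fingertips stand 17 mm ahead of it and the grasp point (between the pads) lies 2 mm behind it; z points along the fingers, x is the direction in which the jaws open and shut, and the axes are right-handed (so a half turn about z gives the same grasp; the last joint's range is limited). The gripper opens to 85 mm and grips with 20 to 120 N. Pads are 22 mm wide; open, the fingers measure 114 mm over their backs; the gripper's body (76 mm by 85 mm) begins 54 mm behind the grasp point. The pads swing forward as they close: fully open they stand 13 mm farther back than shut.
Start: joints at [1.308, 0.126, -0.04, 1.405, 0, 1.571], TCP at [0.136, 0.507, 0.248] pointing down, gripper open.
Joint ranges: [-2.72, 2.72], [-0.95, 1.95], [-1.27, 1.35], [-1.78, 2.02], [-1.46, 1.47], [-3.14, 3.14]. Speed limits (rad/s): [2.39, 2.39, 3.01, 3.14, 3.14, 3.14].

INTERFACE

Orientations are given as a rotation vector (axis times angle).
In Python, from workcell import robot, viewer gives the robot as it stands.
- The arm moves only by the tool jog_arm, never from a script. Its argument "moves" is a list of rows, each a list of 3 entries, a list of its own where there are three numbers: the opening, from 0 (shut) to 1 (fully open), then the shift along the tool's x, y, z in m, then the turn, a rotation vector about the tool's x, y, z in rad. A call has 1 to 8 rows; each row shifts and turns the commanded pose from where the row before left it, along the tool's axes as they then stand; what a row does not reach is not made up. A row lasts 1/8 s, in which the tool goes at most 62.5 mm and 10.7 degrees, less where a joint would pass 70% of its speed; a pose out of reach is approached as far as the arm can. A call with a gripper value outside its range is refused whole. The fingers move at their own pace and stop on an object; "squeeze" is the grip in N (left out, the last holds). Time passes only in rows, so rows that do not move let the fingers close. It gives the time, the measured TCP pose, the force and the opening at its end, in the units of the state.
- robot.state(): the state, without advancing time (a new reading comes with each control period).
- viewer.read_camera(name): name is "side" or "top"; returns (picture, depth): 480x640x3 uint8, red, green, blue; 480x640 float32, m along the optical axis (not along the pixel's ray), 0 where there is no reading.
- viewer.camera_model(name): a dict with "camera_matrix" (3x3 intrinsics, pixels), "distortion" ([k1, k2, p1, p2, k3] as OpenCV has them; the pictures are not rectified), "T" (4x4, takes a point from camera to world coordinates). Camera axes: x right, y down, z forward; pixel columns grow to the right and rows downward; lengths in m; the calibration is good to about 2 mm. A picture is of the moment at which its call begins. camera_model takes no time and is no camera call.
- robot.hand_in(): hands the job in, once; it reports no verdict.
The state is a dict: "clock": time; "joints": joint angles; "joint_vel": joint speeds; "effort": joint torques, N m; "eef_pos": TCP position; "orientation": TCP orientation; "wrist_force": force on the tool from outside, world axes, zero at the start; "ft_torque": the same for the moment, N m; "opening": opening from 0.0 (shut) to 1.0 (fully open).
Only numpy, scipy, OpenCV 4.12 (cv2) and the standard library are available. Lean on these libraries where they do the work, as an engineer would, in place of code of your own. Each camera call takes 0.05 s, during which the arm holds its last target. There are 200 camera calls.

## Working session

There is one attempt and no reset: what is moved stays moved. The work goes in short steps, Python scripts to look and compute and a tool call to move; the robot and the scene stay as the last step left them, time stands still between calls to the robot, and variables do not carry over. Pictures are saved under pics/ and viewed, about 8 in all and at most 12, crops included, and the job is handed in when it is done.

Besides the shell and the picture viewer there is one more tool, called after "Emit:" as name(argument=value, ...), one argument or row to a line, values as JSON. jog_arm: Moves the arm, as the interface text tells. Its arguments: {"type":"object","properties":{"moves":{"type":"array"},"squeeze":{"type":"number"}},"required":["moves"]}

```bash
mkdir -p pics; cat > h.py <<'E'
import numpy as np, cv2
from workcell import robot, viewer
def grab(n):
    p,d=viewer.read_camera(n); np.savez(f'{n}.npz',p=p,d=d); cv2.imwrite(f'pics/{n}_{robot.state()["clock"]:.2f}.png',p[:,:,::-1]); return p,d
def ray(n,u,v):
    m=viewer.camera_model(n); T=np.array(m['T']); q=cv2.undistortPoints(np.array([[[u,v]]],float),np.array(m['camera_matrix']),np.array(m['distortion']))[0,0]
    return T[:3,3],T[:3,:3]@np.array([q[0],q[1],1])
def onz(n,u,v,z):
    o,r=ray(n,u,v); return o+r*(z-o[2])/r[2]
def cloud(n,d):
    m=viewer.camera_model(n); T=np.array(m['T']); v,u=np.mgrid[:480,:640]
    q=cv2.undistortPoints(np.stack([u,v],-1).reshape(-1,1,2).astype(float),np.array(m['camera_matrix']),np.array(m['distortion'])).reshape(480,640,2)
    c=np.dstack([q,np.ones((480,640))])*d[...,None]; return c@T[:3,:3].T+T[:3,3]
E
python3 - <<'E'
from h import *
grab('top');grab('side'); print(robot.state())
for n in('top','side'): print(viewer.camera_model(n))
E
ls pics
```

```text
{'clock': 0.1, 'joints': array([ 1.30800554e+00,  1.26342005e-01, -4.04958587e-02,  1.40540856e+00,
        1.36006788e-05,  1.57080495e+00]), 'joint_vel': array([-0.0014156 , -0.0011081 ,  0.00497878,  0.00059523, -0.001296  ,
        0.0004513 ]), 'effort': array([-1.59631032e-03, -4.36907458e+01,  3.53603911e+01,  1.38199894e-02,
       -1.16606079e-04,  1.18842502e-05]), 'eef_pos': array([0.13629036, 0.5066475 , 0.24759972]), 'orientation': array([ 2.49265698e+00,  1.91070350e+00, -1.82027697e-03]), 'wrist_force': array([-0.76996323,  0.83603014, -0.53940672]), 'ft_torque': array([0.01828794, 0.01301194, 0.03980831]), 'opening': 0.9998530965476091}
{'camera_matrix': array([[442.42328789,   0.        , 324.58033742],
       [  0.        , 442.42328789, 238.38014143],
       [  0.        ,   0.        ,   1.        ]]), 'distortion': array([0.03733896, 0.        , 0.        , 0.        , 0.        ]), 'T': array([[-0.01560034, -0.99237979,  0.12222514,  0.35994255],
       [-0.99984834,  0.01453644, -0.00959139, -0.32969384],
       [ 0.00774158, -0.12235624, -0.99245605,  0.96259437],
       [ 0.        ,  0.        ,  0.        ,  1.        ]])}
{'camera_matrix': array([[581.93188093,   0.        , 321.93668336],
       [  0.        , 581.93188093, 239.61337955],
       [  0.        ,   0.        ,   1.        ]]), 'distortion': array([0.02785123, 0.        , 0.        , 0.        , 0.        ]), 'T': array([[-0.38923414,  0.73034948, -0.56132559,  0.96649768],
       [ 0.921074  ,  0.31582386, -0.22776737, -0.13534464],
       [ 0.01093023, -0.60567724, -0.79563535,  0.81746195],
       [ 0.        ,  0.        ,  0.        ,  1.        ]])}
side_0.10.png
top_0.05.png
```

View pics/top_0.05.png

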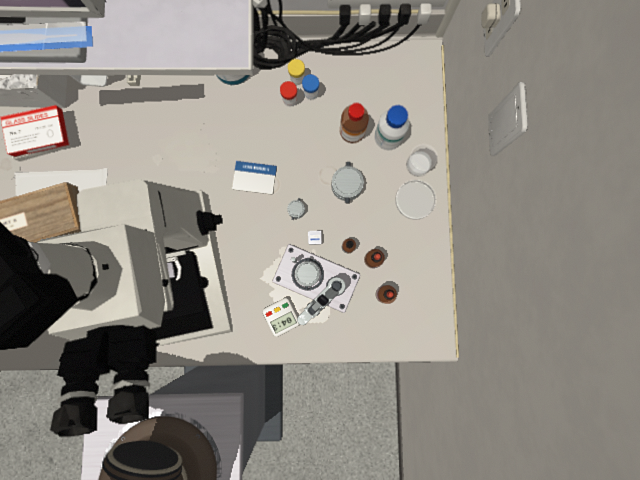

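View pics/side_0.10.png

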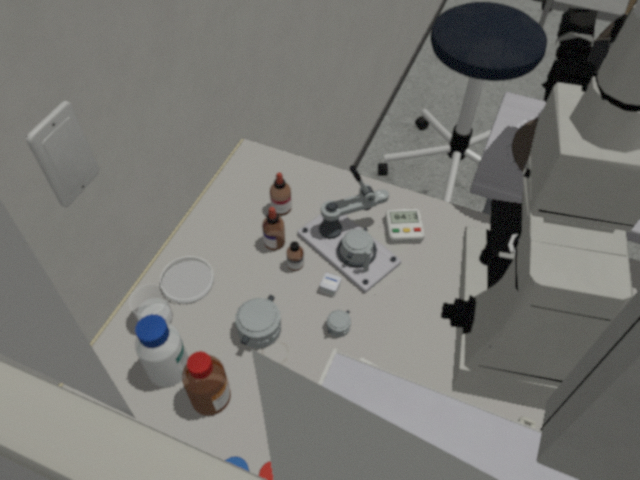

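The top view shows the fixture plate around (316,278) with the nest and cell at (307,273), the post near (337,287), and the strap swung out to about (302,320). The timer is at (281,315), the box at (315,237) and the bottles at (349,244), (375,257) and (387,292). There are three cell-like drums: (348,182) is large, (296,208) is small and (307,273) is medium. The medium one sits in the ring, so it is the one meant. I'll confirm with an enlarged crop.

```bash
python3 - <<'E'
from h import *
t=np.load('top.npz');s=np.load('side.npz')
a=cv2.resize(t['p'][225:345,255:415],None,fx=5,fy=5,interpolation=cv2.INTER_CUBIC)
b=cv2.resize(s['p'][155:305,250:450],None,fx=4,fy=4,interpolation=cv2.INTER_CUBIC)
cv2.imwrite('pics/tc.png',a[:,:,::-1]);cv2.imwrite('pics/sc.png',b[:,:,::-1])
C=cloud('top',t['d'])
for u,v in [(307,273),(337,286),(322,299),(303,320),(281,315),(315,237),(349,244),(375,257),(387,292)]: print(u,v,C[v,u].round(4))
E
```

```text
307 273 [ 0.4013 -0.3011  0.0462]
337 286 [ 0.3732 -0.3615  0.0775]
322 299 [ 0.3491 -0.3311  0.1536]
303 320 [ 0.3072 -0.2929  0.0683]
281 315 [ 0.3155 -0.2448  0.0195]
315 237 [ 0.4793 -0.3183  0.0197]
349 244 [ 0.4589 -0.3885  0.0583]
375 257 [ 0.4289 -0.4374  0.0892]
387 292 [ 0.3599 -0.4598  0.0825]
```

View pics/tc.png

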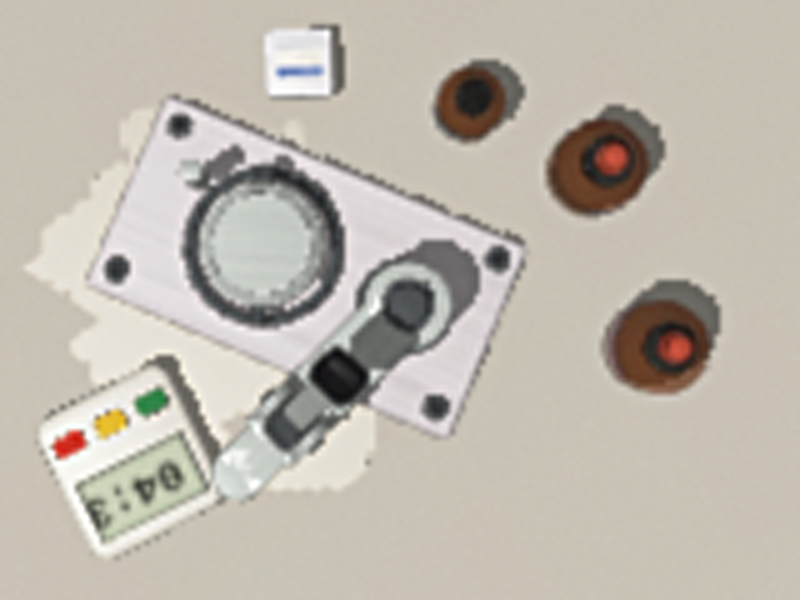

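View pics/sc.png

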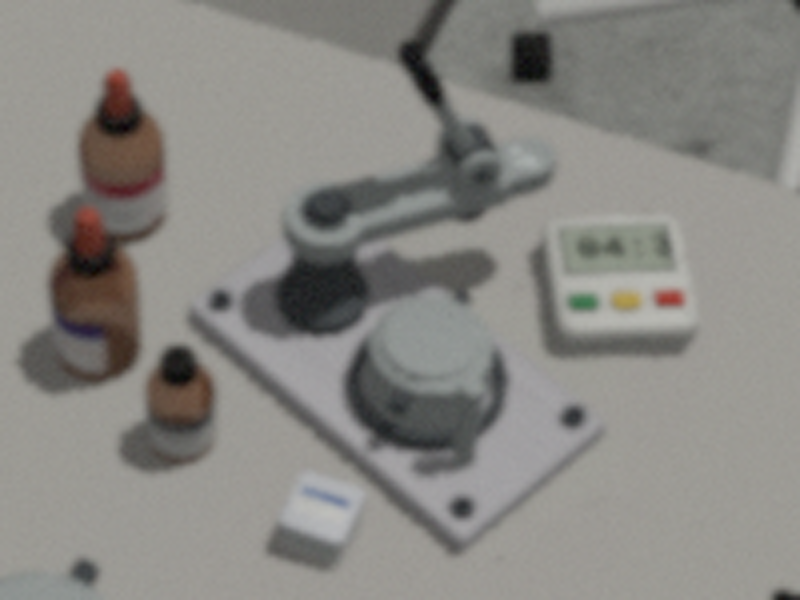

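The crop confirms the medium drum sits in the fixture ring at (307,274), with the stop pin at about (293,258). The strap runs from (337,286) to (300,322) with its lever up (end at 322,300), and its nose is near the timer corner, but higher. Next I'll compute the geometry.

```bash
python3 - <<'E'
from h import *
f=lambda x,y,z: onz('top',255+(x-2)/5,225+(y-2)/5,z)
c=[f(*p,.012) for p in [(172,97),(525,243),(450,437),(90,283)]]
print('corners',np.round(c,4),[np.linalg.norm(c[i]-c[(i+1)%4]).round(4) for i in range(4)])
ax=(c[1]+c[2]-c[0]-c[3])[:2]; ax/=np.linalg.norm(ax); ay=np.array([-ax[1],ax[0]])
o=np.mean(c,0)[:2]-ax*.02
print('yaw',np.degrees(np.arctan2(ax[1],ax[0])),'origin',o,'cell',f(262,243,.048)[:2])
h=o+ax*.065; print('hinge',h,f(409,302,.076)[:2])
t=f(228,490,.07)[:2]; print('tip',t,np.linalg.norm(t-h)); d=(t-h)/np.linalg.norm(t-h)
print('strap angle',np.degrees(np.arctan2(-ax[0]*d[1]+ax[1]*d[0],-ax@d)))
print('nose',h+.095*d,'closed nose',h-.095*ax,'pin',h-.065*ax, 'stop pin',o-.037*ax+.016*ay,'ay',ay)
s=np.load('side.npz'); S=lambda x,y,z: onz('side',250+(x-2)/4,155+(y-2)/4,z)
print('side hinge',S(325,205,.076),'cell',S(432,335,.048),'tip',S(552,163,.065))
C=cloud('top',np.load('top.npz')['d'])
m=(np.hypot(*(np.moveaxis(C[...,:2]-h,-1,0)))<.125)&(C[...,2]>.058)&(C[...,2]<.08)
p=C[m][:,:2]-h; p=p[np.hypot(*p.T)>.03]; dm=p.mean(0);print('depth ang',np.degrees(np.arctan2(dm[1],dm[0])),np.degrees(np.arctan2(d[1],d[0])))
lo=C[(C[...,2]>.12)&(C[...,2]<.17)&(np.hypot(*(np.moveaxis(C[...,:2]-h,-1,0)))<.1)]; print('lever top',lo.mean(0),lo.max(0),lo.min(0))
for n,q in dict(timer=[(40,430),(165,360),(215,495),(105,558)]).items(): print(n,np.round([f(*w,.022) for w in q],3))
E
```

```text
corners [[ 0.4659 -0.2619  0.012 ]
 [ 0.4007 -0.4128  0.012 ]
 [ 0.3192 -0.3789  0.012 ]
 [ 0.3865 -0.2264  0.012 ]] [np.float64(0.1644), np.float64(0.0883), np.float64(0.1666), np.float64(0.0869)]
yaw -113.60459977730517 origin [ 0.40107603 -0.30166241] cell [ 0.40078642 -0.30116154]
hinge [ 0.37504856 -0.36122389] [ 0.37518789 -0.36035455]
tip [ 0.30236198 -0.28736355] 0.10362764679808693
strap angle 68.14570378345705
nose [ 0.30841359 -0.29351289] closed nose [ 0.41308871 -0.27417249] pin [ 0.40107603 -0.30166241] stop pin [ 0.43055295 -0.27416494] ay [ 0.91633059 -0.4004226 ]
side hinge [ 0.3718329  -0.36180842  0.076     ] cell [ 0.39748839 -0.30234106  0.048     ] tip [ 0.30197677 -0.28428981  0.065     ]
depth ang -156.9811043899741 134.5411040061519
lever top [ 0.34615167 -0.3305474   0.14522458] [ 0.35804765 -0.31979121  0.15643717] [ 0.33573076 -0.34200421  0.12133737]
timer [[ 0.325 -0.207  0.022]
 [ 0.353 -0.259  0.022]
 [ 0.297 -0.28   0.022]
 [ 0.272 -0.234  0.022]]
```

```bash
python3 - <<'E'
from h import *
P=np.vstack([cloud(n,np.load(n+'.npz')['d'])[np.load(n+'.npz')['d']>0] for n in('top','side')])
xs=np.arange(-.2,.75,.05); ys=np.arange(.5,-.6,-.05)
print('x\\y  ',' '.join(f'{y+.025:5.2f}' for y in ys))
for x in xs[::-1]:
    r=[]
    for y in ys:
        z=P[(abs(P[:,0]-x-.025)<.025)&(abs(P[:,1]-y-.025)<.025),2]; r.append(f'{100*z.max():5.0f}' if len(z) else '    .')
    print(f'{x+.025:5.2f}',' '.join(r))
E
```

```text
x\y    0.53  0.48  0.43  0.38  0.33  0.28  0.23  0.18  0.13  0.08  0.03 -0.02 -0.07 -0.12 -0.17 -0.22 -0.27 -0.32 -0.37 -0.42 -0.47 -0.52
 0.72     .     .     .     0     5     5     5    31    33    42    42    55    29    29    29    29     0     0    12    12    13    13
 0.67     .     .     .     0     5     5     5     0     0     0     1     0     1     1     1     0     0     0     9     9    13    13
 0.62     .     .     .     0     1     1     2     4     1     0     0     0     0     1     1     1     0     0     5     5     0     6
 0.57     .     .     .     0     5     5     5     5     .     .    11    23    22     1     1     1     3     0     5     5     1     2
 0.52     .     .     .     .     5     5     5     5     .    27    28    28    27    12     0     1     3     1     4     1     2     2
 0.47     .     .     .     .     5     5     5     5     .    27    28    38    38    12     0     0     2     2     6     4     0     0
 0.42     .     .     .     .     .     .     .     .     .     .    39    57    58    16     0     2     7     5     6    10     9   
[... 959 characters left out ...]
 -81   -81
 0.02   -81   -81     .   -82   -81   -81   -81     0     0     .     .    23    15     1     0   -81   -81   -81   -81   -81   -81   -81
-0.03   -81   -81     .   -82   -81     .     .     0     0     .     .    23     2     1     0   -81   -81   -81   -81   -81   -81   -81
-0.08     .     .     .     .     .     .     .     .     .     .     .    22     1     0     0   -81   -81   -81   -81   -81   -81   -81
-0.13     .     .     .     .     .     .     .     .     .     .    26    24     0     0     0   -81   -81   -81   -81   -81   -81   -81
-0.18     .     .     .     .     .     .     .     .     .     .     .    19    -0    -0    -0   -81   -81   -81   -81   -81   -81   -81
```

The fixture geometry agrees across both views: origin (0.400,-0.302), yaw -113.6°, strap about 68° open. A microscope about 0.6 m tall stands between the arm's start and the fixture, so I'll retract upward first and look at the joints.

Emit:
jog_arm(
  moves=[
    [1,[0,0,-0.05],[0,0,0]],
    [1,[-0.03,0,-0.05],[0,0,0]],
    [1,[-0.05,0,-0.05],[0,0,0]],
    [1,[-0.05,0,-0.05],[0,0,0]],
    [1,[-0.05,0,-0.05],[0,0,0]],
    [1,[-0.05,0,-0.05],[0,0,0]],
    [1,[0,0,0],[0,0,0]],
  ],
)

```text
clock: 0.98
eef_pos: [0.0825, 0.3069, 0.52]
orientation: [-2.484, -1.904, -0.023]
wrist_force: [0.8, 0.0, -1.3]
opening: 0.996
```

```bash
python3 - <<'E'
from h import *
print(robot.state())
grab('side'); grab('top')
E
ls pics
```

```text
{'clock': 0.975, 'joints': array([ 1.30799392e+00, -1.07533144e-01,  3.60700139e-01,  2.02048081e+00,
        1.20851964e-05,  1.57080847e+00]), 'joint_vel': array([ 6.63003451e-05,  5.89354425e-02, -7.54629140e-02,  4.35237581e-03,
        4.94703627e-04, -4.22357191e-04]), 'effort': array([ 3.96811984e-04, -2.29700446e+01,  2.96753418e+01, -3.47192148e-01,
        5.05433877e-05,  3.22872268e-06]), 'eef_pos': array([0.08254738, 0.30685257, 0.52004939]), 'orientation': array([-2.48433249, -1.9042929 , -0.02302963]), 'wrist_force': array([ 0.82631607,  0.01860208, -1.27253629]), 'ft_torque': array([-0.05129629,  0.03096472,  0.00318808]), 'opening': 0.9964733065705924}
sc.png
side_0.10.png
side_1.02.png
tc.png
top_0.05.png
top_1.07.png
```

```bash
python3 - <<'E'
from h import *
A=[np.load(n+'.npz') for n in('top','side')]
P=np.vstack([cloud(n,a['d'])[a['d']>0] for n,a in zip(('top','side'),A)])
r=np.hypot(P[:,0],P[:,1]);az=np.degrees(np.arctan2(P[:,1],P[:,0]))
for lo in range(-60,100,10):
    k=(az>=lo)&(az<lo+10)
    print(lo,[(z,round(float(r[k&(P[:,2]>z)].min()),2) if (k&(P[:,2]>z)).sum()>3 else None) for z in(.3,.38,.42,.45,.5,.55,.6,.65,.7)])
im=np.hstack([a['p'] for a in A]);cv2.imwrite('pics/both.png',cv2.resize(im,(800,300),interpolation=cv2.INTER_AREA)[:,:,::-1])
E
```

```text
-60 [(0.3, 0.71), (0.38, 0.71), (0.42, 0.71), (0.45, 0.71), (0.5, 0.71), (0.55, 0.72), (0.6, None), (0.65, None), (0.7, None)]
-50 [(0.3, 0.81), (0.38, 0.81), (0.42, 0.81), (0.45, 0.81), (0.5, 0.81), (0.55, 0.81), (0.6, None), (0.65, None), (0.7, None)]
-40 [(0.3, 0.96), (0.38, 0.96), (0.42, None), (0.45, None), (0.5, None), (0.55, None), (0.6, None), (0.65, None), (0.7, None)]
-30 [(0.3, 0.22), (0.38, 0.22), (0.42, None), (0.45, None), (0.5, None), (0.55, None), (0.6, None), (0.65, None), (0.7, None)]
-20 [(0.3, 0.2), (0.38, 0.2), (0.42, 0.32), (0.45, 0.32), (0.5, 0.32), (0.55, 0.32), (0.6, 0.34), (0.65, 0.96), (0.7, 0.96)]
-10 [(0.3, 0.19), (0.38, 0.19), (0.42, 0.22), (0.45, 0.37), (0.5, 0.38), (0.55, 0.38), (0.6, 0.96), (0.65, 0.96), (0.7, 0.96)]
0 [(0.3, 0.26), (0.38, 0.32), (0.42, 0.79), (0.45, 0.79), (0.5, None), (0.55, None), (0.6, None), (0.65, None), (0.7, None)]
10 [(0.3, 0.74), (0.38, None), (0.42, None), (0.45, None), (0.5, None), (0.55, None), (0.6, None), (0.65, None), (0.7, None)]
20 [(0.3, None), (0.38, None), (0.42, None), (0.45, None), (0.5, None), (0.55, None), (0.
[... 218 characters left out ...]
e), (0.5, None), (0.55, None), (0.6, None), (0.65, None), (0.7, None)]
50 [(0.3, None), (0.38, None), (0.42, None), (0.45, None), (0.5, None), (0.55, None), (0.6, None), (0.65, None), (0.7, None)]
60 [(0.3, None), (0.38, None), (0.42, None), (0.45, None), (0.5, None), (0.55, None), (0.6, None), (0.65, None), (0.7, None)]
70 [(0.3, None), (0.38, None), (0.42, None), (0.45, None), (0.5, None), (0.55, None), (0.6, None), (0.65, None), (0.7, None)]
80 [(0.3, None), (0.38, None), (0.42, None), (0.45, None), (0.5, None), (0.55, None), (0.6, None), (0.65, None), (0.7, None)]
90 [(0.3, None), (0.38, None), (0.42, None), (0.45, None), (0.5, None), (0.55, None), (0.6, None), (0.65, None), (0.7, None)]
```

View pics/both.png

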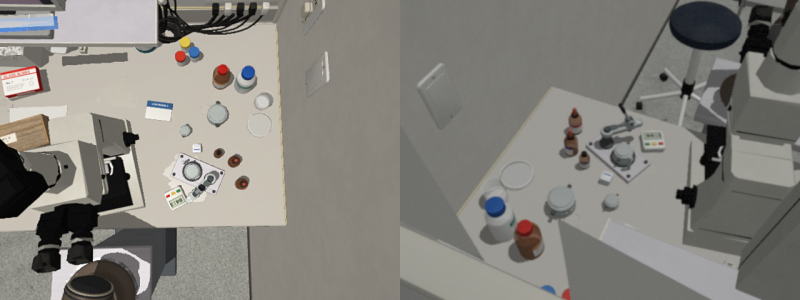

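Emit:
jog_arm(
  moves=[
    [0,[-0.04,0,0.003],[0,0,0]],
    [0,[-0.04,0,0.003],[0,0,0]],
    [0,[-0.04,0,0.003],[0,0,0]],
    [0,[0,0,0],[0,0,0]],
    [0,[0,0,0],[0,0,0]],
  ],
)

```text
clock: 1.7
eef_pos: [0.0528, 0.1963, 0.4937]
orientation: [-2.486, -1.905, -0.02]
wrist_force: [0.6, 0.4, 0.2]
opening: -0.002
```

```bash
python3 - <<'E'
from h import *
s=robot.state();print(s['joints'],s['eef_pos'],s['orientation'],np.hypot(*s['eef_pos'][:2]),s['opening'])
E
```

```text
[ 1.30796780e+00 -3.28140001e-01  1.37254858e-01  2.02016126e+00
 -3.00589020e-05  1.57084754e+00] [0.0528345  0.1963402  0.49372324] [-2.48565439 -1.90517684 -0.01995071] 0.2033247556722717 -0.002444623705325538
```

Emit:
jog_arm(
  moves=[
    [0,[-0.003,0.035,0],[0,0,0.1745]],
    [0,[-0.003,0.035,0],[0,0,0.1745]],
    [0,[-0.003,0.035,0],[0,0,0.1745]],
    [0,[-0.003,0.035,0],[0,0,0.1745]],
    [0,[-0.003,0.035,0],[0,0,0.1745]],
    [0,[-0.003,0.035,0],[0,0,0.1745]],
  ],
)

```text
clock: 2.45
eef_pos: [0.1976, 0.0527, 0.491]
orientation: [-3.099, -0.398, -0.006]
wrist_force: [0.3, 0.5, 0.1]
opening: -0.001
```

Emit:
jog_arm(
  moves=[
    [0,[-0.003,0.035,0],[0,0,0.1745]],
    [0,[-0.003,0.035,0],[0,0,0.1745]],
    [0,[-0.003,0.035,0],[0,0,0.1745]],
    [0,[-0.003,0.035,0],[0,0,0.1745]],
    [0,[-0.003,0.035,0],[0,0,0.1745]],
    [0,[-0.003,0.035,0],[0,0,0.1745]],
    [0,[-0.003,0.035,0],[0,0,0.1745]],
  ],
)

```text
clock: 3.32
eef_pos: [0.1174, -0.1663, 0.4841]
orientation: [-2.763, 1.45, 0.009]
wrist_force: [0.8, -1.4, -0.4]
opening: -0.0
```

```bash
python3 - <<'E'
from h import *
from scipy.spatial.transform import Rotation as R
s=robot.state();print(s['joints'],s['eef_pos'],s['wrist_force'],'\n',R.from_rotvec(s['orientation']).as_matrix().round(3))
E
```

```text
[-0.97803036 -0.31780029  0.11704704  2.020642    0.01597602  1.55900345] [ 0.11737467 -0.16629384  0.48413852] [ 0.79083399 -1.38740722 -0.39668047] 
 [[ 0.568 -0.823  0.005]
 [-0.823 -0.568  0.021]
 [-0.015 -0.016 -1.   ]]
```

Emit:
jog_arm(
  moves=[
    [0,[0.028,0,0.02],[-0.016,0.015,0]],
    [0,[0.028,0,0.04],[0,0,0]],
    [0,[0.028,0,0.04],[0,0,0]],
    [0,[0.028,0,0.04],[0,0,0]],
    [0,[0.028,-0.002,0.04],[0,0,0]],
    [0,[0.028,-0.002,0.04],[0,0,0]],
    [0,[0.028,0,0.04],[0,0,0]],
    [0,[0.028,0,0.04],[0,0,-0.1745]],
  ],
)

```text
clock: 4.32
eef_pos: [0.2505, -0.3469, 0.1826]
orientation: [2.904, -1.197, 0.001]
wrist_force: [-0.3, 0.1, -0.5]
opening: 0.002
```

Emit:
jog_arm(
  moves=[
    [1,[0,0,0],[0,0,-0.1745]],
    [1,[0,0,0],[0,0,-0.1745]],
    [1,[0,0,0],[0,0,-0.1745]],
    [1,[0,0,0],[0,0,-0.1745]],
    [1,[0,0,0],[0,0,-0.1745]],
    [1,[0,0,0],[0,0,-0.1745]],
    [1,[0,0,0],[0,0,-0.1745]],
    [1,[0,0,0],[0,0,-0.1745]],
  ],
)

```text
clock: 5.32
eef_pos: [0.25, -0.3462, 0.1838]
orientation: [-2.994, -0.952, -0.0]
wrist_force: [-1.1, 0.6, 0.5]
opening: 0.998
```

```bash
cat >> h.py <<'E'
from scipy.spatial.transform import Rotation as R
H=np.array([.374,-.361])
def rel(a,b,strap,az,z):
    """shift in tool axes + turn to get TCP to radial a, tangential-behind b at strap world azimuth (deg), tool x az (deg), tool down"""
    s=robot.state(); M=R.from_rotvec(s['orientation']); t=np.radians(strap)
    tgt=np.r_[H+a*np.array([np.cos(t),np.sin(t)])+b*np.array([-np.sin(t),np.cos(t)]),z]
    N=R.from_euler('z',az,degrees=True)*R.from_euler('x',np.pi)
    print('now',s['eef_pos'].round(4),'tgt',tgt.round(4),'shift',M.inv().apply(tgt-s['eef_pos']).round(4),'turn',(M.inv()*N).as_rotvec().round(4),'j',s['joints'].round(3),'F',s['wrist_force'].round(1),s['opening'])
E
python3 - <<'E'
from h import *
rel(.097,.08,134.5,44.5,.164)
p,d=grab('side'); 
C=cloud('side',d); e=robot.state()['eef_pos']
q=C[(np.hypot(C[...,0]-e[0],C[...,1]-e[1])<.075)&(C[...,2]>.1)]
print(len(q),np.percentile(q[:,2],[0,1,2,5,20]) if len(q) else'')
cv2.imwrite('pics/s2.png',cv2.resize(p[100:300,250:490],None,fx=3.3,fy=3)[:,:,::-1])
E
```

```text
now [ 0.25   -0.3462  0.1838] tgt [ 0.249  -0.3479  0.164 ] shift [-0.0018  0.0007  0.0198] turn [ 0.00e+00 -1.00e-04 -1.61e-01] j [-0.945 -0.051 -0.365  1.257  0.     0.01 ] F [-1.1  0.6  0.5] 0.9983446461118882
5324 [0.17915839 0.18571077 0.19054565 0.20345743 0.26152814]
```

View pics/s2.png

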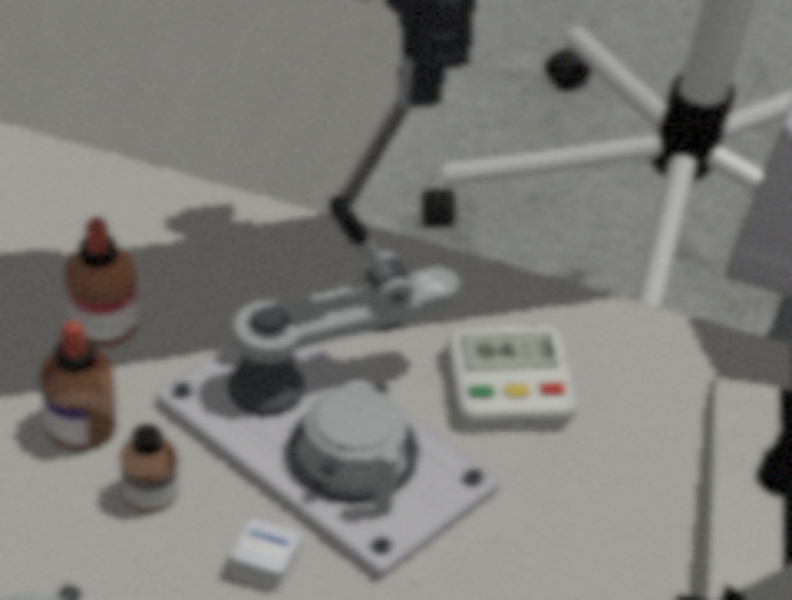

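The side view shows the open finger's tip at crop (425,100), clear of the strap. Depth puts the tip about 4 mm ahead of the TCP. I'll descend to TCP z 0.062.

Emit:
jog_arm(
  moves=[
    [1,[-0.002,0.001,0.03],[0,0,-0.161]],
    [1,[0,0,0.03],[0,0,0]],
    [1,[0,0,0.03],[0,0,0]],
    [1,[0,0,0.032],[0,0,0]],
    [1,[0,0,0],[0,0,0]],
  ],
)

```text
clock: 6.0
eef_pos: [0.2479, -0.3467, 0.0606]
orientation: [-2.909, -1.177, 0.001]
wrist_force: [0.3, 0.7, 0.4]
opening: 1.0
```

```bash
python3 - <<'E'
from h import *
rel(.097,.08,134.5,44.5,.062)
p,d=grab('side')
cv2.imwrite('pics/s3.png',cv2.resize(p[130:280,270:430],None,fx=5,fy=4)[:,:,::-1])
E
```

```text
now [ 0.2479 -0.3467  0.0606] tgt [ 0.249  -0.3479  0.062 ] shift [-0.0001  0.0016 -0.0014] turn [-0.0031 -0.0006 -0.0076] j [-0.95   0.018 -0.579  0.978  0.    -0.148] F [0.3 0.7 0.4] 0.9999839091694493
```

View pics/s3.png

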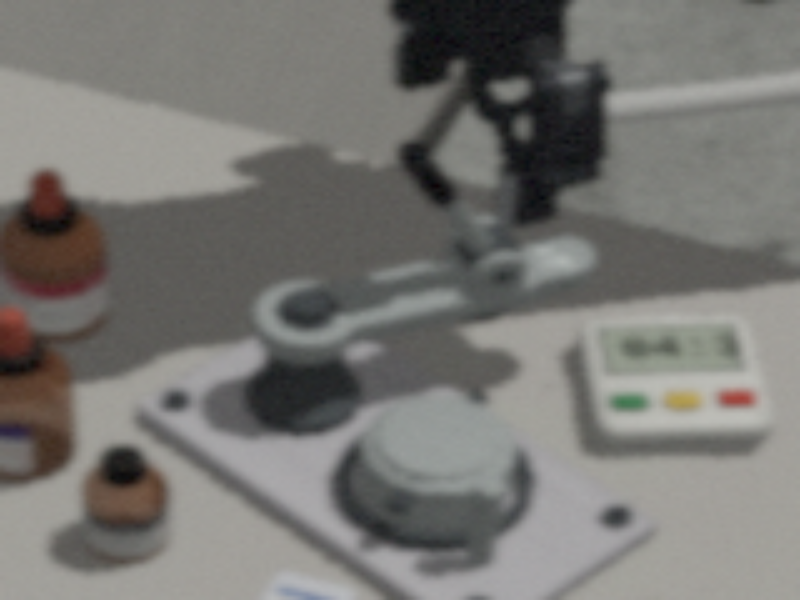

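The finger stands behind the nose (crop 530,190) and clear of the lever. I'll push in small arc steps about the hinge.

Emit:
jog_arm(
  moves=[
    [1,[0.006,0,-0.001],[0,0,0]],
    [1,[0.006,0,0],[0,0,0]],
    [1,[0.0069,-0.0045,0],[0,0,0.07]],
    [1,[0.0069,-0.0045,0],[0,0,0.07]],
    [1,[0.0069,-0.0045,0],[0,0,0.07]],
    [1,[0.0069,-0.0045,0],[0,0,0.07]],
    [1,[0.0069,-0.0045,0],[0,0,0.07]],
    [1,[0.0069,-0.0045,0],[0,0,0.07]],
  ],
)

```text
clock: 7.05
eef_pos: [0.2774, -0.2952, 0.0658]
orientation: [3.088, 0.543, 0.004]
wrist_force: [-1.2, -1.8, 0.9]
opening: 1.002
```

```bash
python3 - <<'E'
from h import *
s=robot.state(); x=R.from_rotvec(s['orientation']).as_matrix()[:2,0]; az=np.degrees(np.arctan2(x[1],x[0])); print(az)
rel(.097,.068,az+90,az,.062)
p,d=grab('top'); C=cloud('top',d)
cv2.imwrite('pics/t4.png',cv2.resize(p[230:350,250:410],None,fx=5,fy=5)[:,:,::-1])
E
```

```text
19.953532366166243
now [ 0.2774 -0.2952  0.0658] tgt [ 0.277 -0.293  0.062] shift [ 0.0003 -0.0022  0.0038] turn [ 0.007  -0.0013 -0.    ] j [-0.815 -0.035 -0.618  0.981 -0.002  0.407] F [-1.2 -1.8  0.9] 1.0022703638016182
```

View pics/t4.png

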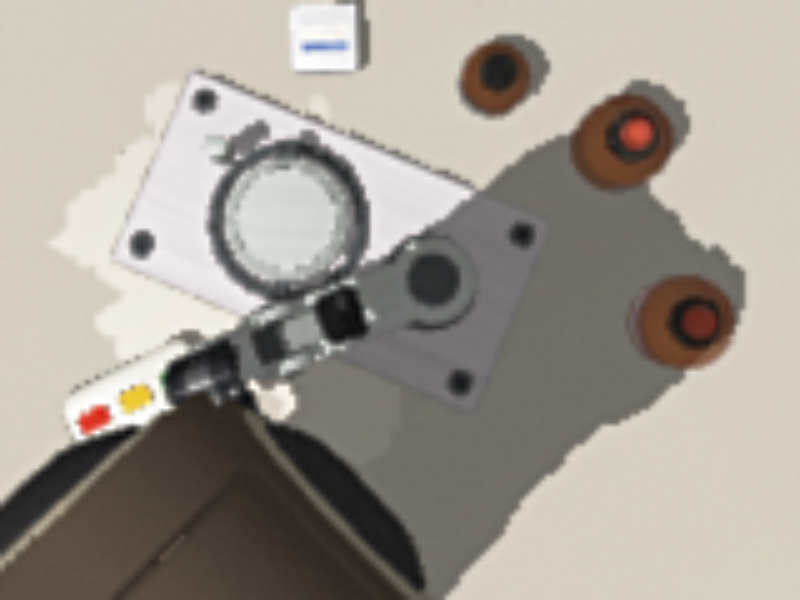

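The strap (nose around crop 210,370) follows the finger with the lever still up. TCP z had crept up 4 mm, so I'll correct that while continuing.

Emit:
jog_arm(
  moves=[
    [1,[0.0069,-0.006,0.002],[0,0,0.07]],
    [1,[0.0069,-0.0045,0.002],[0,0,0.07]],
    [1,[0.0069,-0.0045,0.0006],[0,0,0.07]],
    [1,[0.0069,-0.0045,0.0006],[0,0,0.07]],
    [1,[0.0069,-0.0045,0.0006],[0,0,0.07]],
    [1,[0.0069,-0.0045,0.0006],[0,0,0.07]],
    [1,[0.0069,-0.0045,0.0006],[0,0,0.07]],
    [1,[0.0069,-0.0045,0.0006],[0,0,0.07]],
  ],
)

```text
clock: 8.1
eef_pos: [0.327, -0.2522, 0.0577]
orientation: [3.12, -0.329, 0.006]
wrist_force: [-2.0, 0.7, 1.2]
opening: 1.002
```

```bash
python3 - <<'E'
from h import *
s=robot.state(); x=R.from_rotvec(s['orientation']).as_matrix()[:2,0]; az=np.degrees(np.arctan2(x[1],x[0])); print(az)
rel(.097,.068,az+90,az,.062)
rel(.097,.068,66.4,-23.6,.062)
E
```

```text
-12.045942289297665
now [ 0.327  -0.2522  0.0577] tgt [ 0.3277 -0.2519  0.062 ] shift [ 0.0007 -0.0004 -0.0043] turn [ 0.0035 -0.0039 -0.    ] j [-6.560e-01 -1.200e-02 -6.150e-01  9.630e-01 -1.000e-03  1.125e+00] F [-2.   0.7  1.2] 1.0015471659637003
now [ 0.327  -0.2522  0.0577] tgt [ 0.3505 -0.2449  0.062 ] shift [ 0.0215 -0.012  -0.0042] turn [ 0.0031 -0.0043  0.2016] j [-6.560e-01 -1.200e-02 -6.150e-01  9.630e-01 -1.000e-03  1.125e+00] F [-2.   0.7  1.2] 1.0015471659637003
```

Emit:
jog_arm(
  moves=[
    [1,[0.007,-0.0045,-0.003],[0,0,0.07]],
    [1,[0.007,-0.0045,-0.001],[0,0,0.07]],
    [1,[0.007,-0.003,0],[0,0,0.06]],
    [1,[0.001,0,0],[0,0,0]],
  ],
)

```text
clock: 8.6
eef_pos: [0.35, -0.2458, 0.0613]
orientation: [3.075, -0.636, 0.001]
wrist_force: [-6.9, 4.1, 4.8]
opening: 0.999
```

```bash
python3 - <<'E'
from h import *
rel(.097,.068,66.4,-23.6,.062)
E
```

```text
now [ 0.35   -0.2458  0.0613] tgt [ 0.3505 -0.2449  0.062 ] shift [ 0.0001 -0.0011 -0.0007] turn [ 0.0018 -0.0011  0.0041] j [-0.611  0.016 -0.579  0.975 -0.002  1.367] F [-6.9  4.1  4.8] 0.9991176845981748
```

Emit:
jog_arm(
  moves=[
    [1,[0.002,0,0],[0,0,0]],
    [1,[0.002,0,0],[0,0,0]],
    [1,[0,0,0],[0,0,0]],
    [1,[0,0,0],[0,0,0]],
  ],
)

```text
clock: 9.1
eef_pos: [0.3503, -0.2459, 0.0611]
orientation: [3.076, -0.637, -0.008]
wrist_force: [-18.6, 8.6, 15.0]
opening: 0.998
```

```bash
python3 - <<'E'
from h import *
rel(.097,.068,66.4,-23.6,.062)
p,d=grab('side')
cv2.imwrite('pics/s5.png',cv2.resize(p[130:290,290:450],None,fx=3.75,fy=3.75)[:,:,::-1])
E
```

```text
now [ 0.3503 -0.2459  0.0611] tgt [ 0.3505 -0.2449  0.062 ] shift [-0.0002 -0.001  -0.0009] turn [0.0017 0.0048 0.0038] j [-0.61   0.021 -0.574  0.98  -0.003  1.369] F [-18.6   8.6  15. ] 0.9984663061161447
```

View pics/s5.png

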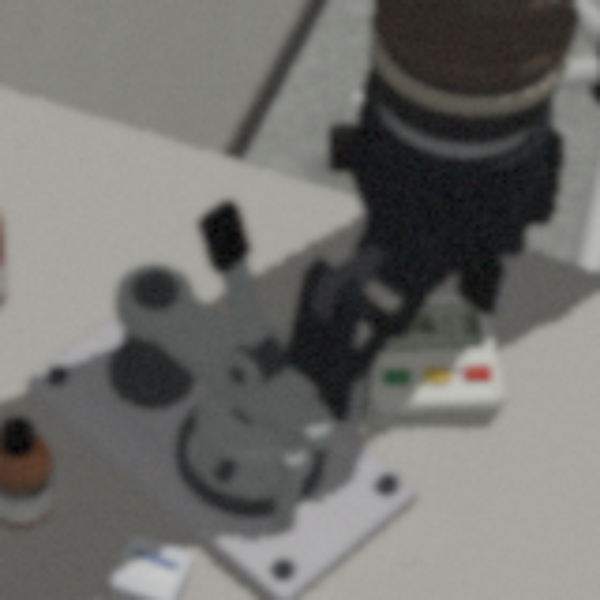

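The strap stopped: a further 4 mm of command gave no motion and 20 N. The picture shows it over the cell beside the pin, with the lever still up (end at crop 225,235). Now I'll back off, rise and shut the fingers for the lever.

Emit:
jog_arm(
  moves=[
    [1,[-0.02,0,0],[0,0,0]],
    [1,[-0.025,0,-0.01],[0,0,0]],
    [1,[0,0,-0.05],[0,0,0]],
    [1,[0,0,-0.05],[0,0,0]],
    [0,[0,0,-0.05],[0,0,0]],
    [0,[0,0,-0.04],[0,0,0]],
    [0,[0,0,0],[0,0,0]],
  ],
)

```text
clock: 10.02
eef_pos: [0.3139, -0.2306, 0.2644]
orientation: [3.071, -0.636, 0.016]
wrist_force: [-0.0, -0.6, -0.8]
opening: 0.376
```

```bash
python3 - <<'E'
from h import *
rel(.079,0,66.4,-23.6,.162)
p,d=grab('top'); C=cloud('top',d)
fx=np.array([-.4,-.916]); fy=np.array([.916,-.4]); q=C[...,:2]-[.4,-.302]; X=q@fx; Y=q@fy
k=(C[...,2]>.12)&(C[...,2]<.18)&(abs(X)<.06)&(abs(Y)<.04); print('lever fx,fy,z',X[k].mean(),Y[k].mean(),C[k][:,2].mean(),C[k][:,2].max(),k.sum())
k=(C[...,2]>.058)&(C[...,2]<.08)&(X<-.01)&(X>-.05)&(abs(Y)<.03); print('nose', X[k].min(),Y[k].mean(),k.sum())
E
```

```text
now [ 0.3139 -0.2306  0.2644] tgt [ 0.4056 -0.2886  0.162 ] shift [0.1061 0.0164 0.1036] turn [ 0.0036 -0.0109  0.0036] j [-6.330e-01 -1.380e-01 -2.670e-01  1.431e+00 -1.000e-03  1.346e+00] F [-0.  -0.6 -0.8] 0.37562042977825727
lever fx,fy,z 0.022843269594312657 -0.00031436890754114546 0.1450539537938095 0.15701429199417904 110
nose -0.04221810893399555 0.001879060017767821 171
```

Emit:
jog_arm(
  moves=[
    [0,[0.036,0.004,0],[0.003,-0.01,0.003]],
    [0,[0.036,0.006,0],[0,0,0]],
    [0,[0.034,0.006,0],[0,0,0]],
    [0,[0,0,0.03],[0,0,0]],
    [0,[0,0,0.04],[0,0,0]],
    [0,[0,0,0.03],[0,0,0]],
    [0,[0,0,0],[0,0,0]],
  ],
)

```text
clock: 10.95
eef_pos: [0.401, -0.2851, 0.1573]
orientation: [-3.071, 0.641, 0.018]
wrist_force: [-0.9, 0.1, 0.4]
opening: 0.003
```

```bash
python3 - <<'E'
from h import *
rel(.079,0,66.4,-23.6,.162)
pr=None
for th in (80,75,65,55,45,35,25,15,5,0):
    t=np.radians(th); c=.062*np.array([np.cos(t),np.sin(t)])+.005*np.array([-np.sin(t),np.cos(t)]); w=np.array([c[0]-.011,.084+c[1]+.017])
    print(th,w.round(4),'' if pr is None else ('dy,dz_tool',(w-pr).round(4)*[1,-1])); pr=w
E
```

```text
now [ 0.401  -0.2851  0.1573] tgt [ 0.4056 -0.2886  0.162 ] shift [ 0.0056  0.0013 -0.0048] turn [-0.0022  0.0124  0.0001] j [-0.618  0.09  -0.28   1.214 -0.     1.365] F [-0.9  0.1  0.4] 0.003221092373049653
80 [-0.0052  0.1629] 
75 [0.0002 0.1622] ('dy,dz_tool', array([0.0054, 0.0007]))
65 [0.0107 0.1593] ('dy,dz_tool', array([0.0105, 0.0029]))
55 [0.0205 0.1547] ('dy,dz_tool', array([0.0098, 0.0046]))
45 [0.0293 0.1484] ('dy,dz_tool', array([0.0088, 0.0063]))
35 [0.0369 0.1407] ('dy,dz_tool', array([0.0076, 0.0077]))
25 [0.0431 0.1317] ('dy,dz_tool', array([0.0062, 0.0089]))
15 [0.0476 0.1219] ('dy,dz_tool', array([0.0045, 0.0099]))
5 [0.0503 0.1114] ('dy,dz_tool', array([0.0027, 0.0105]))
0 [0.051 0.106] ('dy,dz_tool', array([0.0007, 0.0054]))
```

Next: correct by x +0.0055 and y +0.0013 (fx -0.014), then follow the arc.

Emit:
jog_arm(
  moves=[
    [0,[0.0055,0.002,-0.005],[0,0.012,0]],
    [0,[0,0.0125,0],[0,0,0]],
    [0,[0,0.0055,0.0015],[0,0,0]],
    [0,[0,0.005,0.0015],[0,0,0]],
    [0,[0,0.005,0.0025],[0,0,0]],
    [0,[0,0.005,0.0025],[0,0,0]],
    [0,[0,0.0045,0.003],[0,0,0]],
    [0,[0,0.0045,0.003],[0,0,0]],
  ],
)

```text
clock: 11.95
eef_pos: [0.3905, -0.3295, 0.1515]
orientation: [3.074, -0.643, 0.01]
wrist_force: [1.6, 1.3, 2.9]
opening: 0.003
```

```bash
python3 - <<'E'
from h import *
rel(.065-.0293,0,66.4,-23.6,.1484)
p,d=grab('side')
cv2.imwrite('pics/s6.png',cv2.resize(p[130:290,290:450],None,fx=3.75,fy=3.75)[:,:,::-1])
E
```

```text
now [ 0.3905 -0.3295  0.1515] tgt [ 0.3883 -0.3283  0.1484] shift [-0.0025 -0.0002  0.003 ] turn [-0.0006 -0.0062 -0.0001] j [-0.702  0.113 -0.267  1.185  0.002  1.281] F [1.6 1.3 2.9] 0.002763883620516561
```

View pics/s6.png

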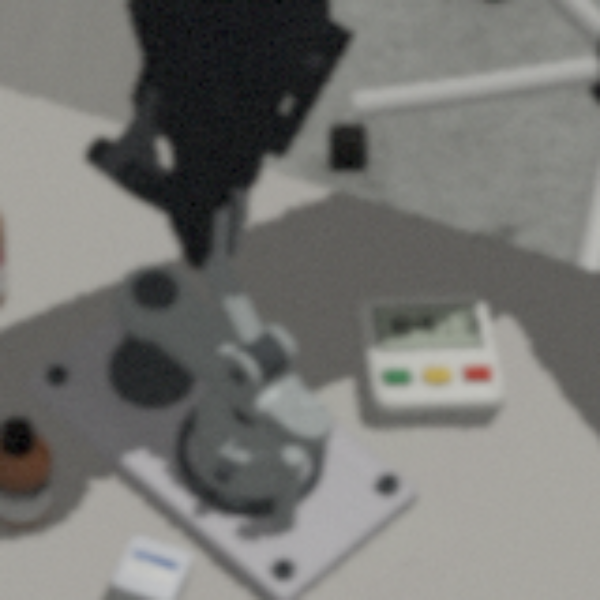

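The fingertips (crop 215,250) are turning the lever, now at about 45–50°. I'll continue down the arc.

Emit:
jog_arm(
  moves=[
    [0,[-0.0025,0.004,0.006],[0,0,0]],
    [0,[0,0.004,0.005],[0,0,0]],
    [0,[0,0.0035,0.005],[0,0,0]],
    [0,[0,0.003,0.005],[0,0,0]],
    [0,[0,0.0025,0.005],[0,0,0]],
    [0,[0,0.002,0.005],[0,0,0]],
    [0,[0,0.0015,0.005],[0,0,0]],
    [0,[0,0.001,0.004],[0,0,0]],
  ],
)

```text
clock: 13.0
eef_pos: [0.3796, -0.3481, 0.1111]
orientation: [3.074, -0.643, 0.009]
wrist_force: [-0.9, -0.8, 3.5]
opening: 0.0
```

```bash
python3 - <<'E'
from h import *
rel(.065-.0503,0,66.4,-23.6,.1114)
E
```

```text
now [ 0.3796 -0.3481  0.1111] tgt [ 0.3799 -0.3475  0.1114] shift [ 0.     -0.0006 -0.0003] turn [-0.0005 -0.0055 -0.0004] j [-0.743  0.14  -0.327  1.099  0.002  1.24 ] F [-0.9 -0.8  3.5] 2.9320906612913968e-05
```

Push until the stop shows in the force.

Emit:
jog_arm(
  moves=[
    [0,[0,0,0.002],[0,0,0]],
    [0,[0,0,0.002],[0,0,0]],
    [0,[0,0,0.001],[0,0,0]],
    [0,[0,0,0],[0,0,0]],
  ],
)

```text
clock: 13.5
eef_pos: [0.3799, -0.3484, 0.11]
orientation: [3.072, -0.642, 0.013]
wrist_force: [-9.2, 4.1, 30.0]
opening: -0.001
```

The lever is at its stop: 30 N with only 1 mm of travel for 5 mm commanded. I'll retreat upward and check.

Emit:
jog_arm(
  moves=[
    [0,[0,0,0],[0,0,0]],
    [0,[0,0,-0.02],[0,0,0]],
    [0,[0,0,-0.05],[0,0,0]],
    [0,[0,0,-0.05],[0,0,0]],
    [0,[-0.05,0,-0.03],[0,0,0]],
    [0,[-0.06,0,0],[0,0,0]],
    [0,[-0.06,0,0],[0,0,0]],
    [0,[0,0,0],[0,0,0]],
  ],
)

```text
clock: 14.5
eef_pos: [0.2206, -0.2773, 0.2552]
orientation: [-3.074, 0.646, -0.009]
wrist_force: [0.7, -1.3, 0.5]
opening: 0.0
```

```bash
python3 - <<'E'
from h import *
s=robot.state(); print(s['clock'],s['eef_pos'],s['wrist_force'])
p,d=grab('top'); p2,d2=grab('side'); C=cloud('top',d)
fx=np.array([-.4,-.916]); fy=np.array([.916,-.4]); q=C[...,:2]-[.4,-.302]; X=q@fx; Y=q@fy
k=(C[...,2]>.082)&(C[...,2]<.12)&(abs(Y)<.008)&(X>.0)&(X<.09)
for a in range(0,90,10):
    m=k&(X*1e3>=a)&(X*1e3<a+10); print(a,m.sum(),C[m][:,2].mean().round(4) if m.sum() else '')
k=(C[...,2]>.058)&(C[...,2]<.08)&(X<-.01)&(X>-.05)&(abs(Y)<.03); print('nose', X[k].min(),Y[k].mean(),k.sum())
im=np.hstack([cv2.resize(p[225:345,255:395],(480,411)),cv2.resize(p2[150:290,280:400],(320,411))]); cv2.imwrite('pics/end.png',im[:,:,::-1])
E
```

```text
14.5 [ 0.22057723 -0.27727832  0.25522315] [ 0.74344784 -1.31900939  0.45672008]
0 35 0.0919
10 31 0.0883
20 31 0.0898
30 32 0.09
40 34 0.0913
50 42 0.0931
60 42 0.0938
70 22 0.0934
80 0 
nose -0.042112936329439125 0.0018402567712834488 175
```

View pics/end.png

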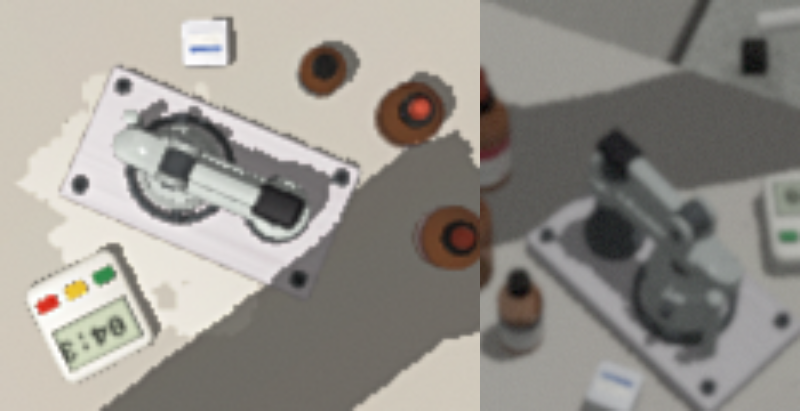

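The picture shows the strap over the cell beside the pin, the lever flat (black end at crop 278,200), and the bystanders in place. The lever top rises from 88 to 94 mm, which matches the 5° stop.

```bash
python3 -c "
from h import *
print(robot.hand_in())"
```

```text
the job is handed in; nothing more can be done
None
```

I swung the strap closed over the medium-sized cell with the back of an open finger, keeping the lever up. I then pushed the cam lever down along its arc with the shut fingertips, backed off and handed in at about 14.6 s, well inside the 42 s limit.

**Strap:** it reached its stop at 20 N, with no further motion for 4 mm of extra command. The nose measured within about 2 mm of the fixture's centre line, and was in the same place before and after the lever push.

**Lever:** it reached its stop at 30 N. Its top face rises from about 88 to 94 mm, which matches the 5° fully-down position.

**Surroundings:** the bystanders in the last picture look unmoved, and the gripper was clear of everything at hand-in.

**Not checked:** the pad force can't be measured directly; I inferred it from the lever being fully down. The cell's seating was judged only by eye, partly hidden under the strap. No check failed. The calibration-level disagreement between the two cameras was about 2–4 mm.

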